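Start the plate shaker under its push-latch cover

TASK

Start the plate shaker: press its grey push-latch cover so that it pops open, press the wide start key underneath fully down and let it come back up, then swing the cover shut and press it down again until it latches. Only push with the fingers and pick nothing up; do not press the small round key, and leave the microplate, bottle, tip box and tube rack where they stand.

Things in the scene. Friction and masses are not known exactly. Their poses are not given: they have to be found in the camera images.
- shaker: white bench instrument, fixed. Origin on the bench below the middle of the key bay, z up. Housing x -90 to +220, y -85 to +85 mm, top z=100. Bay: open-topped pit x -78 to +80, y -65 to +65, floor z=50; black latch block at its -y wall (x -25 to 25, y -65 to -45, top z=90). Grey cover over the bay, 150 (x) by 125 (y), 6 thick. Beyond it (x 104 to 206) the platform with the microplate
- cover (a joint): cover angle, rad: 0 shut and latched, 1.9 popped open (leaning back past upright, +y side), -0.067 pressed to its stop. Each press to the stop and release flips the latch: if shut, it springs open in 1 to 2 s once the hand rises out of its sweep (free edge 127 mm from the hinge); if swung shut from open, it stays latched. A shorter press changes nothing
- cover_pad (a point): centre of the dark rectangle (60 x 30 mm) on the cover's outer (top) face: press here. 95 mm from the hinge line, 32 mm from the free edge; shut, its height is z=107 of the shaker. Moves with the cover. Here the press sinks about 6 mm to a firm stop; the spring resists with about 4 N, and 8 N reaches the stop
- cover_hinge (a point): middle of the cover's hinge line (along the shaker's x), at mid-thickness of the plate; a black tongue (44 mm along x) stands 35 mm out of the inner face 90 mm from the hinge; shaker frame x=0, y=+65, z=104 mm. The spring tries to open the cover all the way, with 1 to 3 N at the free edge
- wide_key_top (a point): centre of the top face of the wide white start key, 38 mm (shaker x) by 26 mm (y), under the cover; its place may be either end of the bay (shaker x about -40 or +40 mm), y about +2, top at z=84 when up. Stands 8 mm out of a black base of 44 x 32 mm
- wide_key (a joint): start key travel, m: 0 up, 0.005 fully down; spring, 1.5 N to start, 4.5 N at the bottom
- small_key_top (a point): centre of the top face of the small round white key, diameter 14 mm, same height, at the other end of the bay; not to be pressed
- small_key (a joint): small round key travel, m: 0 up, 0.005 fully down
- microplate: clear multi-well plate 85 x 127 x 14 mm lying loose on the shaker's platform; origin at its underside centre
- reagent_bottle: bottle with blue cap, diameter 66 mm, height 150 mm, standing on the bench; origin at its underside centre
- tip_box: white box with clear lid, 80 x 115 x 63 mm, on the bench; origin at its underside centre
- tube_rack: white block 55 x 150 x 50 mm with five blue-capped tubes, 97 mm high in all, on the bench; origin at its underside centre

How it is judged:
By the outcome, as a careful person would: the job done as asked, in the order asked, and still so for the second after the job is handed in, with the robot touching nothing.
It also fails if it takes over 58 s, if anything falls off the work surface, if the arm or the gripper's body presses on something with over 40 N, if the wrist force passes 120 N, or if a joint passes its speed limit or range.

ROBOT

A 7-joint arm with a two-finger parallel gripper is mounted at the origin on the work surface. World frame = base frame: x ahead of the robot, y to its left, z up, the work surface at z = 0. Lengths are in m, angles in rad, forces in N, time in s.
With the tool pointing down it reaches from about 0.4 to 0.875 m from the base axis. Payload 19.3 kg.
Tool frame: the origin (TCP) lies at the very end of the fingers, on their centre line; the grasp point (between the pads) lies 19 mm behind it; z points along the fingers, y is the line along which they close (so a half turn about z gives the same grasp; the last joint's range is limited). The gripper opens to 85 mm and grips with 20 to 120 N. Pads are 22 mm wide; open, the fingers measure 114 mm over their backs; the gripper's body (76 mm by 85 mm) begins 54 mm behind the grasp point. The pads swing forward as they close: fully open they stand 13 mm farther back than shut.
Start: joints at [-1.201, 0.521, -0.036, 1.599, 0.021, 1.021, -0.113], TCP at [0.266, 0.566, 0.231] pointing down, gripper open.
Joint ranges: [-2.91, 2.91], [-0.3, 2.13], [-1.5, 1.42], [0.17, 2.43], [-1.26, 4.41], [0.16, 1.93], [-2.52, 2.52]. Speed limits (rad/s): [1.89, 1.89, 2.39, 2.39, 3.01, 3.01, 3.01].

INTERFACE

Orientations are given as [roll, pitch, yaw] about the fixed x, y, z axes, in that order (R = Rz(yaw) Ry(pitch) Rx(roll)).
In Python, from workcell import bot gives the robot as it stands.
- The arm moves only by the tool jog_arm, never from a script. Its argument "motion" is a list of rows, each a list of 5 numbers: the shift along the tool's x, y, z scaled (see below), then the turn about the tool's z scaled (see below), then the opening, from 0 (shut) to 1 (fully open). A call has 1 to 12 rows; each row shifts and turns the commanded pose from where the row before left it, along the tool's axes as they then stand; what a row does not reach is not made up. The controller multiplies each number of a shift by 30 mm and each number of a turn by 0.08 rad. A row lasts 1/10 s, in which the tool goes at most 50 mm and 8.59 degrees, less where a joint would pass 70% of its speed; a pose out of reach is approached as far as the arm can. A call with a number of a shift or a turn outside -1 to 1 is refused whole. A call with a gripper value outside its range is refused whole. The fingers move at their own pace and stop on an object; "newtons" is the grip in N (left out, the last holds). Time passes only in rows, so rows that do not move let the fingers close. It gives the time, the measured TCP pose, the force, the opening and the grip force at its end, in the units of the state.
- bot.observe(): the state, without advancing time (a new reading comes with each control period).
- bot.grab_frame(name): name is "side" or "top" or "wrist"; returns a dict with "pixels" (480x640x3 uint8, red, green, blue), "fovy" (degrees; the focal length in pixels is half the picture's height over the tangent of half this angle, whatever the lens; pixels are square), "cx", "cy" (the principal point, pixels), "k1" (the pictures are not rectified: a ray, as slopes to the right and down, at radius r is drawn at 1 + k1 r^2 times it, then the intrinsics apply), "rvec" (rotation vector, rad) and "tvec" (3), from world to camera coordinates, as OpenCV has them; the wrist camera has in their place "mount" (4x4, takes a point from camera to tool coordinates, whose origin is the TCP and whose axes are the flange's). Camera axes: x right, y down, z forward; pixel columns grow to the right and rows downward; lengths in m; the calibration is good to about 2 mm. A picture is of the moment at which its call begins: read the wrist's pose just before it. There is no depth.
- bot.job_done(): hands the job in; it is judged then, once.
The state is a dict: "clock": time; "qpos": joint angles; "qd": joint speeds; "joint_efforts": joint torques, N m; "position": TCP position; "tool_rot": TCP orientation; "force": force on the tool from outside, world axes, zero at the start; "moment": the same for the moment, N m; "grip_width": finger opening in m; "finger_force": force on a finger pad.
Only numpy, scipy, OpenCV 4.12 (cv2) and the standard library are available. Lean on these libraries where they do the work, as an engineer would, in place of code of your own. Each camera call takes 0.05 s, during which the arm holds its last target. There are 200 camera calls.

## Working session

There is one attempt and no reset: what is moved stays moved. The work goes in short steps, Python scripts to look and compute and a tool call to move; the robot and the scene stay as the last step left them, time stands still between calls to the robot, and variables do not carry over. Pictures are saved under pics/ and viewed, at most 10 in all, crops included, and the job is handed in when it is done.

Besides the shell and the picture viewer there is one more tool, called as name(argument=value, ...) on one line, values as JSON. jog_arm: Moves the arm, as the interface text tells. Shifts and turns lie within -1 to 1; 1 stands for 30 mm of shift or 0.08 rad of turn. Its arguments: {"type":"object","properties":{"motion":{"type":"array","items":{"type":"array","items":{"type":"number"}}},"newtons":{"type":"number"}},"required":["motion"]}

```bash
mkdir -p pics; cat > h.py <<'E'
import numpy as np, cv2
from workcell import bot
from scipy.spatial.transform import Rotation as R
def snap(n,f):
    o=bot.observe(); d=bot.grab_frame(n); cv2.imwrite(f,d["pixels"][:,:,::-1]); 
    import pickle; d['o']=o; pickle.dump(d,open(f+'.pkl','wb')); return d
def cam(d):
    f=240/np.tan(np.radians(d["fovy"])/2)
    if "mount" in d:
        o=d['o']; T=np.eye(4); T[:3,:3]=R.from_euler('xyz',o['tool_rot']).as_matrix(); T[:3,3]=o['position']
        M=T@np.array(d['mount']); Rc=M[:3,:3].T; t=-Rc@M[:3,3]
    else:
        Rc=R.from_rotvec(np.ravel(d['rvec'])).as_matrix(); t=np.ravel(d['tvec'])
    return f,Rc,t
def ray(d,u,v):
    f,Rc,t=cam(d); x=np.array([(u-d['cx'])/f,(v-d['cy'])/f]); s=x.copy()
    for _ in range(20): s=x/(1+d['k1']*(s@s))
    return -Rc.T@t, Rc.T@np.array([*s,1])
def onz(d,u,v,z):
    c,r=ray(d,u,v); return c+r*(z-c[2])/r[2]
def proj(d,p):
    f,Rc,t=cam(d); c=Rc@np.array(p)+t; s=c[:2]/c[2]; s=s*(1+d['k1']*(s@s)); return s*f+[d['cx'],d['cy']]
E
python3 - <<'E'
from h import *
for n in("top","side"): d=snap(n,f"pics/{n}0.png"); print(n,d['fovy'],d['k1'],-cam(d)[1].T@cam(d)[2])
print(bot.observe())
E
```

```text
top 42.287964017189026 -0.18646454058907674 [0.29950943 0.00506325 1.66470229]
side 55.76400115281187 -0.03663718362724545 [ 0.39992852 -0.73797934  0.67759584]
{'clock': 0.1, 'qpos': array([-1.2012438 ,  0.52189766, -0.03630494,  1.59990327,  0.02118416,
        1.0211049 , -0.112804  ]), 'qd': array([ 0.00053764, -0.00074387,  0.00175524, -0.00253888,  0.00019309,
       -0.0021612 , -0.00154016]), 'joint_efforts': array([ 4.21264107e-03, -9.28491855e+01,  1.98458612e+00, -3.70534229e+01,
        1.82054238e-02,  5.16243686e-03,  1.20254202e-05]), 'position': array([0.26599177, 0.56526977, 0.23083599]), 'tool_rot': array([-3.14066587e+00,  6.15250351e-05,  2.70179653e+00]), 'force': array([ 0.14043584, -0.81280071, -0.02400337]), 'moment': array([-0.01325403,  0.04113845, -0.02090155]), 'finger_force': 0.0, 'grip_width': 0.0851854003901449}
```

View pics/top0.png

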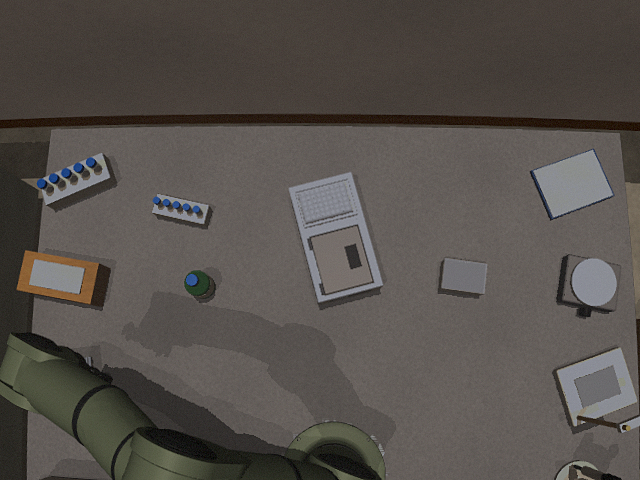

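View pics/side0.png

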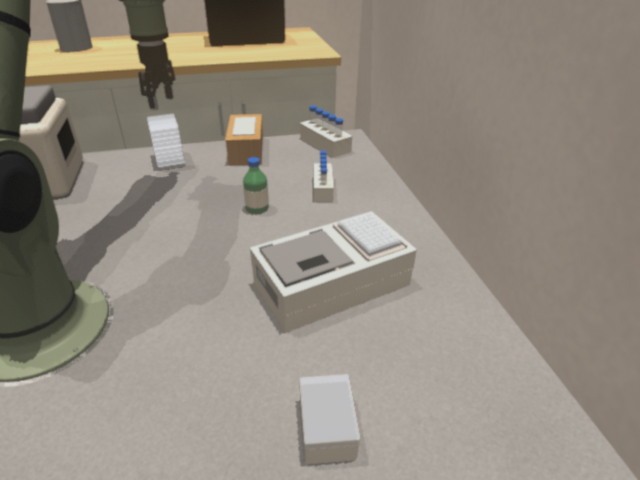

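The top view shows the shaker in the middle: cover at about (341,260), pad at about (352,256), and the microplate end at about (326,200). I'll enlarge it next to read the corners.

```bash
python3 - <<'E'
import cv2
i=cv2.imread('pics/top0.png')[165:310,275:395]
cv2.imwrite('pics/top0c.png',cv2.resize(i,None,fx=4,fy=4,interpolation=cv2.INTER_CUBIC))
E
```

```text
(no output)
```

View pics/top0c.png

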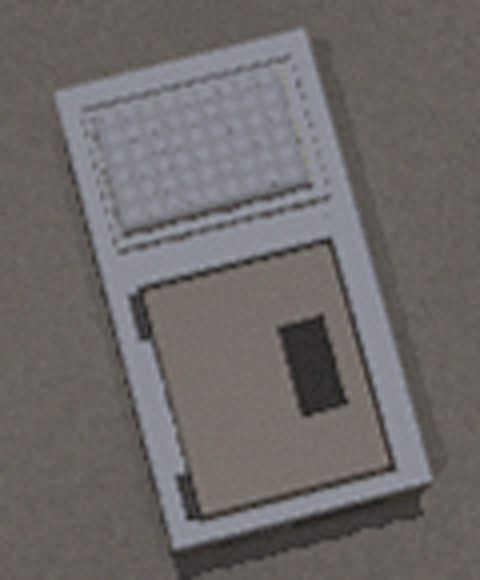

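The crop shows the housing top's corners at crop pixels (57,92), (303,30), (431,482) and (175,548), with the pad centre at (313,365). The hinge is on the left, which is the +y side.

```bash
cat >> h.py <<'E'
def w(p,P):  # shaker->world
    c,s=np.cos(P[2]),np.sin(P[2]); return np.array([P[0]+c*p[0]-s*p[1],P[1]+s*p[0]+c*p[1],p[2]])
def tool(p,o=None): # displacement world->tool axes in units of 30mm
    o=o or bot.observe(); return R.from_euler('xyz',o['tool_rot']).as_matrix().T@(np.array(p)-o['position'])/0.03
E
python3 - <<'E'
from h import *; import pickle
from scipy.optimize import least_squares
d=pickle.load(open('pics/top0.png.pkl','rb'))
uv=np.array([(57,92),(303,30),(431,482),(175,548),(313,365)])/4+[275,165]-.375
p=[(.22,.085,.1),(.22,-.085,.1),(-.09,-.085,.1),(-.09,.085,.1),(0,-.03,.107)]
r=least_squares(lambda P:np.ravel([proj(d,w(a,P))-b for a,b in zip(p,uv)]),[.6,0,.2])
print(r.x,r.fun); P=r.x; np.save('P.npy',P)
print('pad',w((0,-.03,.107),P),'key+',w((.04,.002,.084),P),'key-',w((-.04,.002,.084),P))
print(tool(w((0,-.03,.2),P)), (P[2]-bot.observe()['tool_rot'][2])/.08)
E
```

```text
[ 0.55065516 -0.01663688  0.26557437] [-0.60852862 -0.15689304  0.58632206 -0.59958731  0.48450169 -0.12910566
 -0.37391312  0.4954817  -0.08513273  0.31562445]
pad [ 0.55852907 -0.04558514  0.107     ] key+ [ 0.58872791 -0.00420846  0.084     ] key- [ 0.51153256 -0.02520554  0.084     ]
[-17.4923879  -14.27156718   1.04216979] -30.452776976694505
```

jog_arm(motion=[[-1,-0.82,0,0,0],[-1,-0.82,0,0,0],[-1,-0.82,0,0,0],[-1,-0.82,0,0,0],[-1,-0.82,0,0,0],[-1,-0.82,0,0,0],[-1,-0.82,0,0,0],[-1,-0.82,0,0,0],[-1,-0.82,0,0,0],[-1,-0.82,0,0,0],[-1,-0.82,0,0,0],[-1,-0.82,0,0,0]])

```text
clock: 1.3
position: [0.4665, 0.1436, 0.2313]
tool_rot: [-3.141, -0.0, 2.702]
force: [1.4, 0.9, -0.3]
grip_width: -0.0001
finger_force: 0.0
```

jog_arm(motion=[[-0.9,-0.74,0,0,0],[-0.9,-0.74,0,0,0],[-0.9,-0.74,0,0,0],[-0.9,-0.74,0,0,0],[-0.9,-0.74,0,0,0],[-0.9,-0.74,0,0,0],[0,0,0,0,0],[0,0,0,0,0]])

```text
clock: 2.1
position: [0.5558, -0.0449, 0.2309]
tool_rot: [-3.141, -0.001, 2.7]
force: [1.0, 0.8, 0.3]
grip_width: -0.0002
finger_force: 0.0
```

jog_arm(motion=[[0,0,0,-0.9,0],[0,0,0,-0.9,0],[0,0,0,-0.9,0],[0,0,0,-0.9,0],[0,0,0,-0.9,0],[0,0,0,-0.9,0],[0,0,0,-0.9,0],[0,0,0,-0.9,0],[0,0,0,-0.9,0],[0,0,0,-0.9,0],[0,0,0,-0.9,0],[0,0,0,-0.9,0]])

```text
clock: 3.3
position: [0.5557, -0.043, 0.2313]
tool_rot: [3.141, -0.0, -2.713]
force: [-0.2, -0.4, -0.1]
grip_width: -0.0
finger_force: 0.0
```

```bash
python3 - <<'E'
from h import *
P=np.load('P.npy'); o=bot.observe(); print(o['qpos'],tool(w((0,-.03,.12),P)),(P[2]+np.pi-(o['tool_rot'][2]+2*np.pi))/.08)
E
```

```text
[ 6.64429871e-04  4.14061933e-01 -3.98617534e-02  1.78016389e+00
  1.93233142e-02  9.48013560e-01  1.95260037e+00] [-0.05122459 -0.12019127  3.71002889] -2.0417248502591465
```

jog_arm(motion=[[0,-0.12,0.8,0.7,0],[0,0,0.9,0.7,0],[0,0,0.9,0.64,0],[0,0,0.7,0,0],[0,0,0.4,0,0],[0,0,0,0,0],[0,0,0,0,0]])

```text
clock: 4.0
position: [0.5578, -0.0473, 0.121]
tool_rot: [-3.142, 0.001, -2.88]
force: [-0.0, -0.3, -0.1]
grip_width: 0.0
finger_force: 0.0
```

```bash
python3 - <<'E'
from h import *
P=np.load('P.npy'); o=bot.observe(); print(o['position'],o['tool_rot'],tool(w((0,-.03,.107),P)),o['force'])
E
```

```text
[ 0.5577777  -0.04726417  0.12101282] [-3.14157823e+00  5.57446592e-04 -2.88000245e+00] [-0.03840737  0.04759334  0.46711472] [-0.01939159 -0.33880533 -0.1014035 ]
```

jog_arm(motion=[[0,0.05,0.3,0,0],[0,0,0.15,0,0],[0,0,0.12,0,0],[0,0,0.1,0,0],[0,0,0,0,0]])

```text
clock: 4.5
position: [0.5574, -0.0459, 0.1003]
tool_rot: [3.141, 0.001, -2.88]
force: [-2.2, 2.2, 8.6]
grip_width: 0.0002
finger_force: 4.6
```

jog_arm(motion=[[0,0,0.04,0,0],[0,0,0.04,0,0],[0,0,0,0,0]])

```text
clock: 4.8
position: [0.5575, -0.0459, 0.0986]
tool_rot: [3.141, 0.001, -2.88]
force: [-5.2, 3.4, 21.0]
grip_width: -0.0001
finger_force: 10.1
```

jog_arm(motion=[[0,0,-1,0,0],[0,-0.5,-1,0,0],[0,-0.5,-1,0,0],[0,-0.5,-1,0,0],[0,-0.5,-1,0,0],[0,-0.5,-1,0,0],[0,-0.5,-1,0,0],[0,0,0,0,0],[0,0,0,0,0],[0,0,0,0,0],[0,0,0,0,0],[0,0,0,0,0]])

```text
clock: 6.0
position: [0.5801, -0.1328, 0.3071]
tool_rot: [3.141, -0.001, -2.88]
force: [-0.1, -0.1, 0.2]
grip_width: 0.0001
finger_force: 0.0
```

jog_arm(motion=[[0,0,0,0,0],[0,0,0,0,0],[0,0,0,0,0],[0,0,0,0,0],[0,0,0,0,0],[0,0,0,0,0],[0,0,0,0,0],[0,0,0,0,0]])

```text
clock: 6.8
position: [0.5803, -0.1332, 0.3078]
tool_rot: [-3.142, -0.0, -2.881]
force: [-1.7, 0.2, 0.5]
grip_width: -0.0002
finger_force: 0.0
```

```bash
python3 - <<'E'
from h import *
d=snap('wrist','pics/w1.png');s=snap('side','pics/s1.png')
a=d['pixels'];b=cv2.resize(s['pixels'][130:330,220:440],(528,480))
P=np.load('P.npy'); i=np.hstack([a,b])[:,:,::-1]; cv2.imwrite('pics/ws1.png',cv2.resize(i,(800,int(800*480/1168)),interpolation=cv2.INTER_AREA))
for x in(.04,-.04): print(proj(d,w((x,.002,.084),P)))
E
```

```text
[455.89231019 236.52233476]
[465.25649667 148.19123587]
```

View pics/ws1.png

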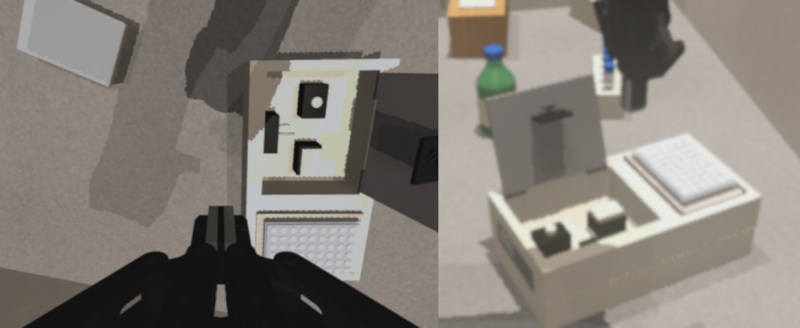

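The cover is open. In the wrist half, the small round key is at (317,102) on the -x side. The wide key is at about (310,158) on the +x side, matching the predicted (312,162).

```bash
python3 - <<'E'
from h import *
P=np.load('P.npy'); print(tool(w((.04,-.001,.092),P)))
E
```

```text
[-1.37915601  3.98057491  7.19367745]
```

jog_arm(motion=[[-0.35,1,0.2,0,0],[-0.35,1,0.8,0,0],[-0.35,1,1,0,0],[-0.33,0.98,1,0,0],[0,0,1,0,0],[0,0,1,0,0],[0,0,1,0,0],[0,0,0.7,0,0],[0,0,0.3,0,0],[0,0,0,0,0]])

```text
clock: 7.9
position: [0.5891, -0.0071, 0.0971]
tool_rot: [3.141, -0.002, -2.881]
force: [0.4, 0.0, 0.5]
grip_width: -0.0001
finger_force: 0.0
```

```bash
python3 - <<'E'
from h import *
P=np.load('P.npy'); print(tool(w((.04,-.001,.084),P)))
E
```

```text
[-0.01360431 -0.00233521  0.43589039]
```

jog_arm(motion=[[0,0,0.3,0,0],[0,0,0.12,0,0],[0,0,0.1,0,0],[0,0,0.1,0,0],[0,0,0,0,0]])

```text
clock: 8.4
position: [0.5898, -0.0072, 0.0793]
tool_rot: [-3.141, 0.001, -2.881]
force: [-0.6, 0.8, 4.7]
grip_width: -0.0002
finger_force: 2.1
```

jog_arm(motion=[[0,0,0.04,0,0],[0,0,0.04,0,0],[0,0,0,0,0]])

```text
clock: 8.7
position: [0.5899, -0.0072, 0.0786]
tool_rot: [-3.141, 0.001, -2.881]
force: [-9.3, 0.0, 31.8]
grip_width: 0.0003
finger_force: 16.0
```

jog_arm(motion=[[0,0,-1,0,0],[0,0,-1,0,0],[0,0,-1,0,0],[0,0,-1,0,0],[0,0,-1,0,0],[0,0,-1,0,0],[0,0,-1,0,0],[0.4,0,-0.4,0,0],[0.9,0.5,0,0,0],[0,1,0,0,0],[0,1,0,0,0],[0,1,0,0,0]])

```text
clock: 9.9
position: [0.5236, 0.0848, 0.2985]
tool_rot: [-3.142, -0.0, -2.881]
force: [1.4, -0.3, 0.4]
grip_width: -0.0
finger_force: 0.0
```

jog_arm(motion=[[0,1,0,0,0],[0,0.5,0,0,0],[0,0,0,0,0],[0,0,0,0,0]])

```text
clock: 10.3
position: [0.5128, 0.1271, 0.2985]
tool_rot: [-3.141, -0.001, -2.881]
force: [-0.6, -0.1, 0.0]
grip_width: 0.0002
finger_force: 0.0
```

```bash
python3 - <<'E'
from h import *
P=np.load('P.npy'); print(bot.observe()['position'],tool(w((0,.145,.2),P)))
d=snap('side','pics/s2.png');t=snap('top','pics/t2.png')
cv2.imwrite('pics/st2.png',np.hstack([cv2.resize(x['pixels'][r:r+200,c:c+160],(400,500)) for x,r,c in((d,130,240),(t,140,260))])[:,:,::-1])
E
```

```text
[0.51280354 0.12708982 0.29849699] [ 0.03747532 -0.11960688  3.28330407]
```

View pics/st2.png

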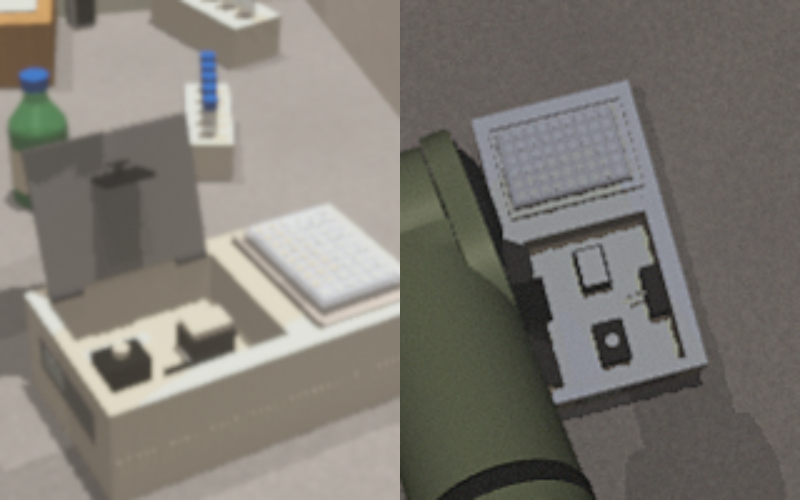

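The cover is leaning back, the wide key at (590,265) is back up, and nothing else has moved. The gripper is behind the cover, so I'll lower it and push.

jog_arm(motion=[[0,0,1,0,0],[0,0,1,0,0],[0,0,0.9,0,0],[0,0,0.38,0,0],[0,-0.3,0,0,0],[0,-0.3,0,0,0],[0,-0.3,0,0,0],[0,-0.3,0,0,0],[0,0,0,0,0]])

```text
clock: 11.3
position: [0.5231, 0.0914, 0.2011]
tool_rot: [-3.141, 0.001, -2.883]
force: [-0.2, 0.5, 0.5]
grip_width: -0.0001
finger_force: 0.3
```

jog_arm(motion=[[0,-0.3,0,0,0],[0,-0.3,0,0,0],[0,-0.3,-0.05,0,0],[0,-0.2,-0.1,0,0],[0,-0.3,-0.1,0,0],[0,-0.3,0,0,0],[0,0,0,0,0]])

```text
clock: 12.0
position: [0.536, 0.0422, 0.208]
tool_rot: [-3.141, 0.0, -2.882]
force: [-0.8, 1.0, 0.7]
grip_width: 0.0003
finger_force: 0.5
```

```bash
python3 - <<'E'
from h import *
P=np.load('P.npy'); o=bot.observe(); print(o['position'],o['force'],tool(w((0,0,0),P)))
d=snap('side','pics/s3.png');t=snap('top','pics/t3.png')
cv2.imwrite('pics/st3.png',np.hstack([cv2.resize(x['pixels'][r:r+200,c:c+160],(400,500)) for x,r,c in((d,130,240),(t,140,260))])[:,:,::-1])
E
```

```text
[0.53599517 0.04217704 0.20802616] [-0.82687629  1.03668085  0.70959844] [ 0.03253049 -2.01614398  6.93538189]
```

View pics/st3.png

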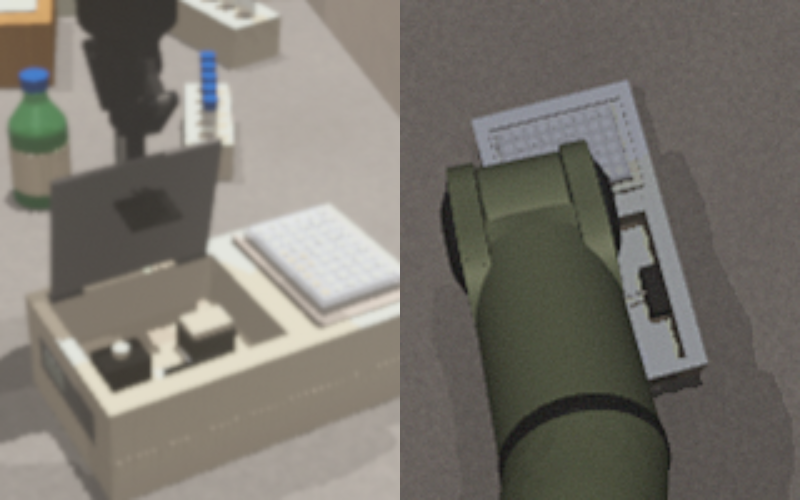

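The cover is pushed to about upright with the fingers behind it, so I'll follow the arc down.

jog_arm(motion=[[0,-0.31,0.08,0,0],[0,-0.31,0.09,0,0],[0,-0.31,0.14,0,0],[0,-0.31,0.16,0,0],[0,-0.29,0.2,0,0],[0,-0.28,0.23,0,0],[0,-0.24,0.25,0,0],[0,-0.23,0.25,0,0],[0,0,0,0,0]])

```text
clock: 13.0
position: [0.5529, -0.0234, 0.1647]
tool_rot: [3.142, -0.001, -2.882]
force: [0.1, 0.1, 2.8]
grip_width: -0.0001
finger_force: 1.1
```

```bash
python3 - <<'E'
from h import *
P=np.load('P.npy'); o=bot.observe(); print(o['position'],o['force'],tool(w((0,-.03,.107),P)))
d=snap('side','pics/s4.png')
cv2.imwrite('pics/s4c.png',cv2.resize(d['pixels'][130:330,240:440],(500,500))[:,:,::-1])
E
```

```text
[ 0.55294564 -0.02339453  0.1646851 ] [0.1113831  0.09161728 2.80128315] [ 0.00745094 -0.76275595  1.92281665]
```

View pics/s4c.png

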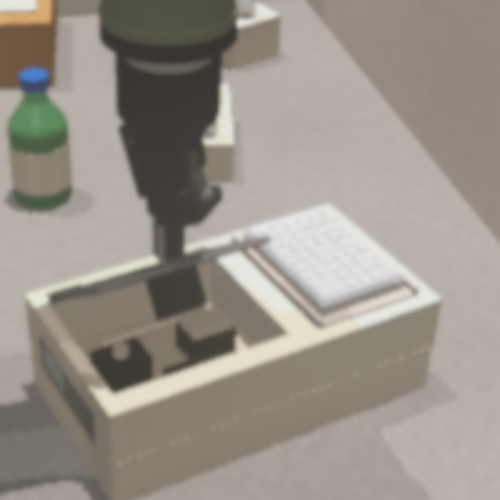

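The cover is half down, with the fingers on its outer face. I'll keep going until it's shut and press to the stop.

jog_arm(motion=[[0,-0.2,0.3,0,0],[0,-0.18,0.3,0,0],[0,-0.12,0.33,0,0],[0,-0.1,0.34,0,0],[0,-0.08,0.3,0,0],[0,-0.04,0.2,0,0],[0,0,0,0,0]])

```text
clock: 13.75
position: [0.5585, -0.0432, 0.1119]
tool_rot: [3.141, -0.001, -2.881]
force: [2.4, 2.9, 3.3]
grip_width: -0.0
finger_force: 1.6
```

jog_arm(motion=[[0,0,0.15,0,0],[0,0,0.1,0,0],[0,0,0.1,0,0],[0,0,0,0,0]])

```text
clock: 14.15
position: [0.5587, -0.0434, 0.1021]
tool_rot: [-3.141, -0.0, -2.881]
force: [0.3, -0.9, 4.0]
grip_width: 0.0
finger_force: 2.1
```

jog_arm(motion=[[0,0,0.08,0,0],[0,0,0.06,0,0],[0,0,0,0,0]])

```text
clock: 14.45
position: [0.5588, -0.0432, 0.099]
tool_rot: [-3.142, 0.0, -2.881]
force: [-5.9, 0.5, 23.9]
grip_width: -0.0003
finger_force: 11.2
```

At the stop with 24 N. I'll rise slowly at first, then move clear.

jog_arm(motion=[[0,0,-0.3,0,0],[0,0,-0.5,0,0],[0,0,-1,0,0],[0,0,-1,0,0],[0,0,-1,0,0],[0,-0.5,-1,0,0],[0,-1,-1,0,0],[0,-1,-1,0,0],[0,-1,0,0,0],[0,-1,0,0,0],[0,0,0,0,0],[0,0,0,0,0]])

```text
clock: 15.65
position: [0.5933, -0.1739, 0.3017]
tool_rot: [3.141, -0.001, -2.881]
force: [-0.7, 1.1, -0.6]
grip_width: 0.0001
finger_force: 0.0
```

jog_arm(motion=[[0,0,0,0,0],[0,0,0,0,0],[0,0,0,0,0],[0,0,0,0,0],[0,0,0,0,0],[0,0,0,0,0],[0,0,0,0,0],[0,0,0,0,0],[0,0,0,0,0],[0,0,0,0,0],[0,0,0,0,0],[0,0,0,0,0]])

```text
clock: 16.85
position: [0.5937, -0.1737, 0.3021]
tool_rot: [-3.142, 0.0, -2.881]
force: [0.4, -0.7, 0.4]
grip_width: -0.0002
finger_force: 0.0
```

```bash
python3 - <<'E'
from h import *
d=snap('side','pics/s5.png')
E
```

```text
(no output)
```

View pics/s5.png

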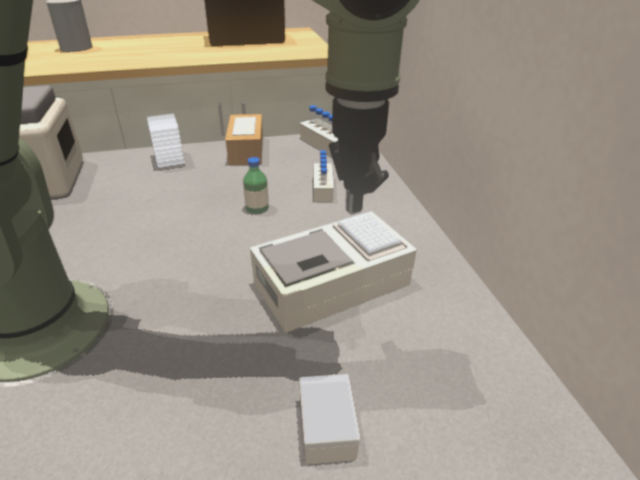

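The cover is shut and latched at (305,255), everything else is where it was, and the arm is clear.

```bash
python3 -c "
from workcell import bot
print(bot.job_done())"
```

```text
the job is handed in; nothing more can be done
None
```

The cover was popped open, the wide start key pressed to the bottom and seen back up, and the cover swung shut and latched; the small key and loose items were untouched, and the job was handed in at about 17 s.

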